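Seat the keyed temperature probe in the mould and hold it for the reading

ROBOT

A 7-joint arm with a two-finger parallel gripper is mounted at the origin on the work surface. World frame = base frame: x ahead of the robot, y to its left, z up, the work surface at z = 0. Lengths are in mm, angles in rad, forces in N, time in s.
With the tool pointing down it reaches from about 400 to 900 mm from the base axis. Payload 5.5 kg.
Tool frame: the origin (TCP) lies at the very end of the fingers, on their centre line; the grasp point (between the pads) lies bot.pinch_z behind it (bot.pinch_z is the distance from the TCP to the grasp point, in mm); z points along the fingers, y is the line along which they close (so a half turn about z gives the same grasp; the last joint's range is limited). The gripper opens to 85 mm and grips with 20 to 120 N. Pads are 22 mm wide; open, the fingers measure 114 mm over their backs; the gripper's body (76 mm by 85 mm) begins 54 mm behind the grasp point. The pads swing forward as they close: fully open they stand 13 mm farther back than shut.
Start: joints at [-1.078, 0.501, -0.427, 1.55, 0.221, 1.138, -0.21], TCP at [148.019, 632.922, 211.11] pointing down, gripper open.
Joint ranges: [-2.88, 2.88], [-0.31, 2.03], [-1.54, 1.56], [0.2, 2.42], [-1.41, 4.55], [0.19, 2.02], [-2.57, 2.57]. Speed limits (rad/s): [2.57, 2.57, 3.14, 3.14, 3.14, 3.14, 3.14].

INTERFACE

Orientations are given as a unit quaternion [x, y, z, w].
In Python, from workcell import bot, grab_frame gives the robot as it stands.
- The arm moves only by the tool step_arm, never from a script. Its argument "steps" is a list of rows, each an object of numbers: "grip": the opening, from 0 (shut) to 1 (fully open); "tx", "ty", "tz": the shift along the tool's x, y, z in mm; "twist": the turn about the tool's z in degrees. A call has exactly 10 rows; each row shifts and turns the commanded pose from where the row before left it, along the tool's axes as they then stand; what a row does not reach is not made up. A row lasts 1/10 s, in which the tool goes at most 50 mm and 8.59 degrees, less where a joint would pass 70% of its speed; a pose out of reach is approached as far as the arm can. A call with a gripper value outside its range is refused whole. The fingers move at their own pace and stop on an object; "squeeze" is the grip in N (left out, the last holds). Time passes only in rows, so rows that do not move let the fingers close, or fill a call up. It gives the time, the measured TCP pose, the force, the opening and the grip force at its end, in the units of the state.
- bot.observe(): the state, without advancing time (a new reading comes with each control period).
- grab_frame(name): name is "scene" or "side" or "wrist"; returns a dict with "frame" (420x560x3 uint8, blue, green, red), "mtx" (3x3 intrinsics, pixels), "D" ([k1, k2, p1, p2, k3] as OpenCV has them; the pictures are not rectified), "world_to_cam" (4x4, takes a point from world to camera coordinates); the wrist camera has in their place "mount" (4x4, takes a point from camera to tool coordinates, whose origin is the TCP and whose axes are the flange's). Camera axes: x right, y down, z forward; pixel columns grow to the right and rows downward; lengths in mm; the calibration is good to about 2 mm. A picture is of the moment at which its call begins: read the wrist's pose just before it. There is no depth.
- bot.finish_job(): hands the job in; it is judged then, once.
The state is a dict: "time": time; "joints": joint angles; "dq": joint speeds; "tau": joint torques, N m; "tcp_pos": TCP position; "eef_rot": TCP orientation; "ft_force": force on the tool from outside, world axes, zero at the start; "wrist_torque": the same for the moment, N m; "gripper_width": finger opening in mm; "grasp_force": force on a finger pad.
Only numpy, scipy, OpenCV 4.12 (cv2) and the standard library are available. Lean on these libraries where they do the work, as an engineer would, in place of code of your own. Each camera call takes 0.05 s, during which the arm holds its last target. There are 200 camera calls.

TASK

Pull the temperature probe (the tool with the knurled metal collar) up out of the wooden rack and lower its stem into the sprung adapter on top of the jar mould. Turn it by its collar until the hidden keyways drop over the adapter's pins, then push it fully home against the spring and finish while still gripping it and holding it pressed home, so that the reading can be taken. Leave the other tools and the glassware where they are.

Things in the scene. Friction and masses are not known exactly. Their poses are not given: they have to be found in the camera images.
- probe: Steel hand-held temperature probe, 142 mm long, 0.18-0.37 kg, upright in one of the rack's bores; one rigid piece. Origin on its axis at the lower rim of its hollow skirt; z up along it. Below: stem 8 mm thick, 80 mm long. Above: round skirt 36 mm wide from 0 to 28 mm, knurled collar 40 mm wide from 28 to 46 mm, grey readout head 26 mm wide up to 62 mm.
- collar (a point): Centre of the probe's knurled collar, on the axis, 37 mm above the probe's origin: grip here. Fingers have free room beside it across the rack's row of tools.
- skirt_bore (a point): Middle of the hidden bore inside the probe's skirt, 14 mm above the probe's origin: 22 mm wide, 28 mm deep round the stem, open at the rim, with three straight keyways 120 degrees apart, 9 mm wide, cut over its full depth out to 30 mm diameter. One keyway lies towards the probe's x axis. None can be seen from outside.
- rack: Fixed hardwood block, 75 mm (x) by 190 mm (y) by 95 mm high, three vertical bores 15 mm wide, 86 mm deep, at y = -62, 0 and +62 mm; which tool stands in which bore changes. Origin at the centre of its underside.
- mould: Fixed cast-iron half of a jar mould, 110 mm high, half cylinder of 83 mm outer radius; the flat parting face with the jar cavity looks to its +x. Origin on the bench straight below the adapter, which stands on the flat top face; curved back 28 mm from it (-x), parting face 55 mm (+x).
- port (a point): Centre of the mouth of the adapter's upright spigot, 150 mm above the bench. The open bore below it is 12 mm wide and over 100 mm deep. The spigot is 19 mm wide from 30 to 4 mm below this point, tapering to 16 mm at the mouth; below it a hexagon 39 mm over corners. Axes as the mould's, unrelated to the pins.
- pins (a point): On the spigot's axis, 4.5 mm below the port, level with the tops of three round pins 5 mm thick, 120 degrees apart, reaching to 28.6 mm diameter. Their bearing is random and not given by this frame (axes as the mould's): a turn of up to 120 degrees one way finds it. Off the keyways the skirt's rim rests here; in line within 0.1 rad it drops 15.5 mm to the thrust ring.
- thrust_ring (a joint): Travel (m) of the adapter's sprung thrust ring, 35 mm wide, round the spigot: 0 up (its top 20 mm below the port), 0.006 pressed down to its stop, which is home: skirt rim then 26 mm below the port. Spring about 5 N at the start, 16 N at the stop.
- plug_gauge: Bystander in the rack: slim metal plug gauge, 24 mm shoulder, 60 mm above the rack, no knurled collar. Origin on its axis at the rack's top.
- scraper: Bystander in the rack: scraper with a pear-shaped wooden handle 27 mm thick, 60 mm above the rack. Origin on its axis at the rack's top.
- jar: Bystander: empty green glass jar, 66 mm in diameter and 92 mm high, standing on the bench nearer to the robot. Origin at the centre of its underside.
- jug: Bystander: clear glass jug, 86 mm in diameter and 112 mm high, with a handle on its +y side reaching 71 mm from its axis, standing on the far side of the bench. Origin at the centre of its underside.

How it is judged (in metres and radians):
On the way, in this order (a step that is already met when the one before it is completed fails the run):
1. the probe is drawn up out of the rack, gripped (z of probe in the frame of rack above 0.176 m and contact force between the fingers and probe above 2 N), for 0.1 s.
2. the skirt has dropped over the pins (z of probe in the frame of port below -0.015 m and horizontal distance between probe and port below 0.003 m), for 0.05 s.
At the end, for the whole second after the job is handed in: Probe still gripped and pressed home: thrust ring down at least 4 of its 6 mm, skirt rim 23.5 mm or more below the port, axis within 3 mm and 0.08 rad of the port's, at rest; the rack's other tools within 20 mm, jar and jug within 30 mm of where they stood (value of joint thrust_ring above 0.004 m and z of probe in the frame of port below -0.0235 m and horizontal distance between probe and port below 0.003 m and angle between probe's own z axis and vertical below 0.08 rad and linear speed of probe below 0.01 m/s and contact force between the fingers and probe above 2 N and distance of each of plug_gauge, scraper from where it was at the start of the episode below 0.02 m and distance of each of jar, jug from where it was at the start of the episode below 0.03 m); the arm keeps its last pose, push and grip.
It fails at once if another tool of the rack is pulled out or knocked over (distance of any of plug_gauge, scraper from where it was at the start of the episode above 0.03 m or angle between any of plug_gauge, scraper's own z axis and vertical above 0.3 rad).
It fails at once if the jar or the jug is pushed away or tipped (distance of any of jar, jug from where it was at the start of the episode above 0.04 m or angle between any of jar, jug's own z axis and vertical above 0.3 rad).
It also fails if it takes over 64 s, if anything falls off the work surface, if the arm or the gripper's body presses on something with over 40 N, if the wrist force passes 120 N, or if a joint passes its speed limit or range.

## Working session

There is one attempt and no reset: what is moved stays moved. The work goes in short steps, Python scripts to look and compute and a tool call to move; the robot and the scene stay as the last step left them, time stands still between calls to the robot, and variables do not carry over. Pictures are saved under pics/ and viewed, at most 10 in all, crops included, and the job is handed in when it is done.

Besides the shell and the picture viewer there is one more tool, called after "Emit:" as name(argument=value, ...), one argument or row to a line, values as JSON. step_arm: Moves the arm, as the interface text tells. Its arguments: {"type":"object","properties":{"steps":{"type":"array","items":{"type":"object","properties":{"grip":{"type":"number"},"tx":{"type":"number"},"ty":{"type":"number"},"tz":{"type":"number"},"twist":{"type":"number"}}}},"squeeze":{"type":"number"}},"required":["steps"]}

```bash
mkdir -p pics; cat > h.py <<'E'
import numpy as np, cv2, pickle
from workcell import bot, grab_frame
def snap(n,f):
    s=bot.observe(); g=grab_frame(n); cv2.imwrite(f'pics/{f}.png',g['frame']); g['s']=s
    pickle.dump(g,open(f'pics/{f}.pkl','wb')); return g
E
python3 - <<'E'
from h import *
s=bot.observe(); print(s, bot.pinch_z)
a=snap('scene','sc');b=snap('side','sd');c=snap('wrist','wr')
for g in(a,b): print(g['mtx'],g['D'],np.round(g['world_to_cam'],3))
print(c['mtx'],c['mount'])
E
```

```text
{'time': 0.0, 'joints': array([-1.07778672,  0.5018464 , -0.42677845,  1.55144252,  0.22081247,
        1.13826561, -0.21031235]), 'dq': array([-1.69521229e-03,  3.05674167e-04, -3.03098239e-05, -4.97256231e-05,
       -4.20413559e-04, -1.16499899e-03, -1.87438198e-03]), 'tau': array([-3.18680122e-04, -5.69517267e+01, -5.81629202e+00, -2.80929923e+01,
        1.05528187e-02,  1.19515331e-02, -2.89199555e-06]), 'tcp_pos': array([147.95332401, 632.20287966, 210.06225658]), 'eef_rot': array([ 1.14634654e-01,  9.93407262e-01, -9.42511234e-04, -1.37328484e-04]), 'ft_force': array([1.10409083, 0.17303056, 0.3354512 ]), 'wrist_torque': array([0.04441737, 0.06652659, 0.02698253]), 'grasp_force': 0.0, 'gripper_width': 85.12715970247612} 18.700000000000003
[[407.24136562   0.         277.323232  ]
 [  0.         407.24136562 210.46746024]
 [  0.           0.           1.        ]] [-0.04021879  0.          0.          0.          0.        ] [[ 5.230000e-01  8.520000e-01  1.000000e-02 -3.074550e+02]
 [ 7.080000e-01 -4.280000e-01 -5.620000e-01 -3.489590e+02]
 [-4.750000e-01  3.010000e-01 -8.270
[... 188 characters left out ...]
         1.        ]] [-0.14061935  0.          0.          0.          0.        ] [[-8.14000e-01 -5.81000e-01 -2.00000e-03  4.85140e+02]
 [-4.41000e-01  6.21000e-01 -6.48000e-01  3.23414e+02]
 [ 3.77000e-01 -5.27000e-01 -7.62000e-01  8.18073e+02]
 [ 0.00000e+00  0.00000e+00  0.00000e+00  1.00000e+00]]
[[297.73292848   0.         282.20170474]
 [  0.         297.73292848 213.1730108 ]
 [  0.           0.           1.        ]] [[ 4.83416691e-04 -9.44584831e-01 -3.28267062e-01  8.36831712e+01]
 [ 9.99999802e-01  3.24418901e-04  5.39120256e-04 -7.32070254e-01]
 [-4.02748777e-04 -3.28267258e-01  9.44584801e-01 -1.62495269e+02]
 [ 0.00000000e+00  0.00000000e+00  0.00000000e+00  1.00000000e+00]]
```

View pics/sc.png

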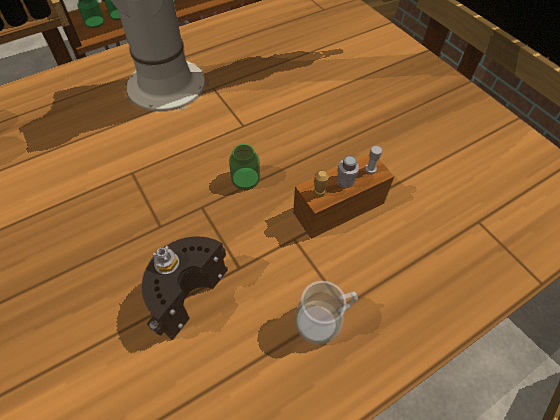

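View pics/sd.png

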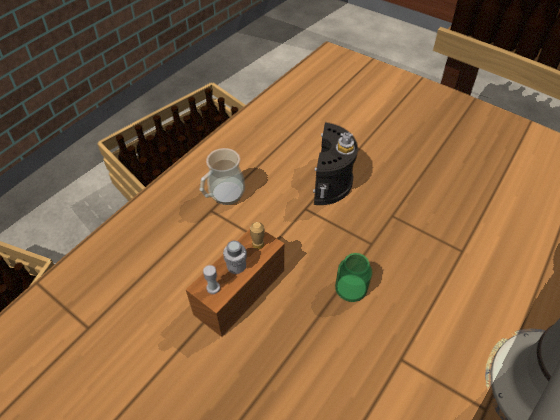

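The probe is in the middle bore: scene (347,172), side (235,258). The adapter is at scene (165,260) and side (346,143). I'll zoom in on all four.

```bash
python3 - <<'E'
from h import *
def crop(f,x,y,w=66,h=50):
    g=cv2.imread(f'pics/{f}.png')[y:y+h,x:x+w]; g=cv2.resize(g,(396,300),interpolation=cv2.INTER_CUBIC)
    for k in range(0,w,10): cv2.putText(g,str(x+k),(k*6,8),0,.3,(0,255,255)); cv2.line(g,(k*6+3,10),(k*6+3,14),(0,255,255))
    for k in range(0,h,10): cv2.putText(g,str(y+k),(0,k*6+6),0,.3,(0,255,255)); cv2.line(g,(20,k*6+3),(24,k*6+3),(0,255,255))
    return g
a=np.vstack([np.hstack([crop('sc',315,145),crop('sc',132,235)]),np.hstack([crop('sd',200,230),crop('sd',313,120)])])
cv2.imwrite('pics/z1.png',a)
E
```

```text
(no output)
```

View pics/z1.png

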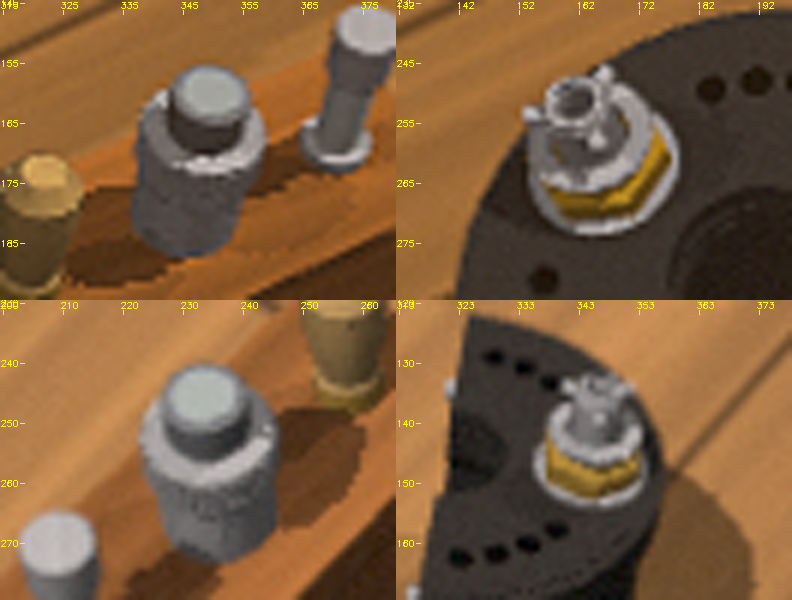

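```bash
cat >> h.py <<'E'
def load(f): return pickle.load(open(f'pics/{f}.pkl','rb'))
def cam(f):
    g=load(f)
    if 'world_to_cam' in g: W=g['world_to_cam']
    else:
        from scipy.spatial.transform import Rotation as R
        T=np.eye(4);T[:3,:3]=R.from_quat(g['s']['eef_rot']).as_matrix();T[:3,3]=g['s']['tcp_pos']
        W=np.linalg.inv(T@g['mount'])
    return W,g['mtx'],np.array(g['D'])
def und(f,p):
    W,K,D=cam(f); return cv2.undistortPoints(np.array([[p]],float),K,D)[0,0],W
def tri(obs):
    A=[]
    for f,p in obs:
        (u,v),W=und(f,p); A+= [u*W[2]-W[0],v*W[2]-W[1]]
    A=np.array(A); X=np.linalg.lstsq(A[:,:3],-A[:,3],rcond=None)[0]
    return X,[proj(f,X)-p for f,p in obs]
def atz(f,p,z):
    (u,v),W=und(f,p); A=np.array([u*W[2]-W[0],v*W[2]-W[1]])
    return np.linalg.solve(A[:,:2],-A[:,3]-A[:,2]*z)
def proj(f,X):
    W,K,D=cam(f); return cv2.projectPoints(np.array([X],float),W[:3,:3],W[:3,3],K,D)[0][0,0]
E
python3 - <<'E'
from h import *
P=tri([('sc',(350,160.3)),('sd',(233.8,244.5))]);print('head',P)
Q=tri([('sc',(161.3,250.7)),('sd',(346.2,133.3))]);print('port',Q)
for f,p in(('sc',(350,160.3)),('sd',(233.8,244.5))):print(atz(f,p,157))
for f,p in(('sc',(161.3,250.7)),('sd',(346.2,133.3))):print(atz(f,p,150))
for p in((605,73),(532,113),(598,140)):
    q=(132+(p[0]-396)/6-.5,235+p[1]/6-.5);print('pin',atz('sc',q,143))
for n,p,f in(('plug','',0),):
  print('plug',tri([('sc',(315+368/6-.5,145+30/6-.5)),('sd',(200+58/6-.5,230+235/6-.5))]))
print(atz('sc',(321.5,173.2),155))
print(atz('sd',(257,227),155))
for p in((293,186),(382,165),(393,181),(306,212)):print(atz('sc',p,95))
E
```

```text
head (array([583.38680488, 160.22269112, 158.59633077]), [array([-0.00177456, -0.00037687]), array([-0.00194952,  0.0001949 ])])
port (array([ 576.4427293 , -214.30927176,  152.34420714]), [array([0.27697316, 0.11889382]), array([ 0.20810598, -0.0872198 ])])
[582.40014903 161.29337872]
[584.22289768 159.38817656]
[ 574.54075797 -214.57031342]
[ 577.86052745 -216.29230034]
pin [ 567.41317524 -204.38261365]
pin [ 568.67628406 -226.37406203]
pin [ 585.68178127 -214.15842314]
plug (array([586.12411181, 221.83122109, 156.21670538]), [array([0.3653462 , 0.06482421]), array([ 0.42587882, -0.01960986])])
[579.13916319  98.52740694]
[575.85284452 103.86640077]
[539.40343151  64.89086869]
[588.33363158 251.95360261]
[632.41161645 243.7899445 ]
[604.23765667  52.37446733]
```

Emit:
step_arm(
  steps=[
    {"grip":1,"tx":-33,"ty":-22.5,"tz":-5},
    {"grip":1,"tx":-33,"ty":-22.5,"tz":-5},
    {"grip":1,"tx":-33,"ty":-22.5,"tz":-5},
    {"grip":1,"tx":-33,"ty":-22.5,"tz":-5},
    {"grip":1,"tx":-33,"ty":-22.5,"tz":-5},
    {"grip":1,"tx":-33,"ty":-22.5,"tz":-5},
    {"grip":1,"tx":-33,"ty":-22.5,"tz":-5},
    {"grip":1,"tx":-33,"ty":-22.5,"tz":-5},
    {"grip":1,"tx":-33,"ty":-22.5,"tz":-5},
    {"grip":1,"tx":-33,"ty":-22.5,"tz":-5},
  ],
)

```text
invalid input at $.steps[0]: expected keys grip, tx, ty, tz, twist
```

Emit:
step_arm(
  steps=[
    {"tx":-33,"ty":-22.5},
    {"tx":-33,"ty":-22.5},
    {"tx":-33,"ty":-22.5},
    {"tx":-33,"ty":-22.5},
    {"tx":-33,"ty":-22.5},
    {"tx":-33,"ty":-22.5},
    {"twist":8},
    {"twist":8},
    {"twist":8},
    {"twist":8},
  ],
)

```text
invalid input at $.steps[0]: expected keys grip, tx, ty, tz, twist
```

Emit:
step_arm(
  steps=[
    {"twist":8},
    {"twist":8},
    {"twist":8},
    {"twist":8},
    {"twist":8},
    {"twist":8},
    {"twist":4},
    {},
    {},
    {},
  ],
)

```text
invalid input at $.steps[0]: expected keys grip, tx, ty, tz, twist
```

```bash
python3 - <<'E'
from h import *
g=snap('wrist','w1');print(g['s']['tcp_pos'],g['s']['joints'],g['s']['eef_rot'],g['s']['ft_force'])
E
```

```text
[148.00418081 632.36176371 210.27754466] [-1.07777734  0.501675   -0.42678805  1.55118543  0.22081715  1.13828085
 -0.2102833 ] [ 1.14645167e-01  9.93406222e-01 -7.43413531e-04 -1.05186031e-04] [ 0.24315107 -0.69456807  0.30662428]
```

View pics/w1.png

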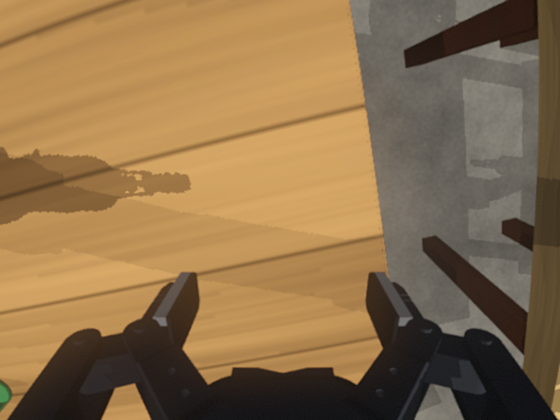

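That picture only shows bare bench, because the moves were refused: each row needs all five keys.

Emit:
step_arm(
  steps=[
    {"grip":1,"tx":-33,"ty":-22.5,"tz":-5,"twist":0},
    {"grip":1,"tx":-33,"ty":-22.5,"tz":-5,"twist":0},
    {"grip":1,"tx":-33,"ty":-22.5,"tz":-5,"twist":0},
    {"grip":1,"tx":-33,"ty":-22.5,"tz":-5,"twist":0},
    {"grip":1,"tx":-33,"ty":-22.5,"tz":-5,"twist":0},
    {"grip":1,"tx":-33,"ty":-22.5,"tz":-5,"twist":0},
    {"grip":1,"tx":-33,"ty":-22.5,"tz":-5,"twist":0},
    {"grip":1,"tx":-33,"ty":-22.5,"tz":-5,"twist":0},
    {"grip":1,"tx":-33,"ty":-22.5,"tz":-5,"twist":0},
    {"grip":1,"tx":-33,"ty":-22.5,"tz":-5,"twist":0},
  ],
)

```text
time: 1.2
tcp_pos: [418.9, 337.2, 261.3]
eef_rot: [0.115, 0.993, 0.0, 0.0]
ft_force: [0.9, 0.5, 0.3]
gripper_width: 85.3
grasp_force: 0.0
```

Emit:
step_arm(
  steps=[
    {"grip":1,"tx":-33,"ty":-22.5,"tz":0,"twist":0},
    {"grip":1,"tx":-33,"ty":-22.5,"tz":0,"twist":0},
    {"grip":1,"tx":-33,"ty":-22.5,"tz":0,"twist":0},
    {"grip":1,"tx":-33,"ty":-22.5,"tz":0,"twist":0},
    {"grip":1,"tx":-33,"ty":-22.5,"tz":0,"twist":0},
    {"grip":1,"tx":-33,"ty":-22.5,"tz":0,"twist":0},
    {"grip":1,"tx":0,"ty":0,"tz":0,"twist":8},
    {"grip":1,"tx":0,"ty":0,"tz":0,"twist":8},
    {"grip":1,"tx":0,"ty":0,"tz":0,"twist":8},
    {"grip":1,"tx":0,"ty":0,"tz":0,"twist":8},
  ],
)

```text
time: 2.2
tcp_pos: [580.0, 161.9, 260.7]
eef_rot: [0.387, 0.922, -0.0, -0.0]
ft_force: [-0.1, 0.1, -0.3]
gripper_width: 85.6
grasp_force: 0.0
```

Emit:
step_arm(
  steps=[
    {"grip":1,"tx":0,"ty":0,"tz":0,"twist":8},
    {"grip":1,"tx":0,"ty":0,"tz":0,"twist":8},
    {"grip":1,"tx":0,"ty":0,"tz":0,"twist":8},
    {"grip":1,"tx":0,"ty":0,"tz":0,"twist":8},
    {"grip":1,"tx":0,"ty":0,"tz":0,"twist":8},
    {"grip":1,"tx":0,"ty":0,"tz":0,"twist":8},
    {"grip":1,"tx":0,"ty":0,"tz":0,"twist":4},
    {"grip":1,"tx":0,"ty":0,"tz":0,"twist":0},
    {"grip":1,"tx":0,"ty":0,"tz":0,"twist":0},
    {"grip":1,"tx":0,"ty":0,"tz":0,"twist":0},
  ],
)

```text
time: 3.2
tcp_pos: [580.1, 162.2, 261.0]
eef_rot: [0.749, 0.662, -0.0, -0.0]
ft_force: [0.4, 0.1, 0.2]
gripper_width: 85.4
grasp_force: 0.0
```

```bash
python3 - <<'E'
from h import *
g=snap('wrist','w2');print(g['s']['tcp_pos'],g['s']['joints'],g['s']['eef_rot'],g['s']['ft_force'])
E
```

```text
[580.07950933 162.17383857 260.99545925] [-0.37616805  0.33860625  0.07560676  1.6335106  -0.0273368   1.17068202
 -0.41761925] [ 7.49373632e-01  6.62147378e-01 -6.36472671e-05 -7.42812867e-05] [0.41418716 0.06552366 0.2130402 ]
```

View pics/w2.png

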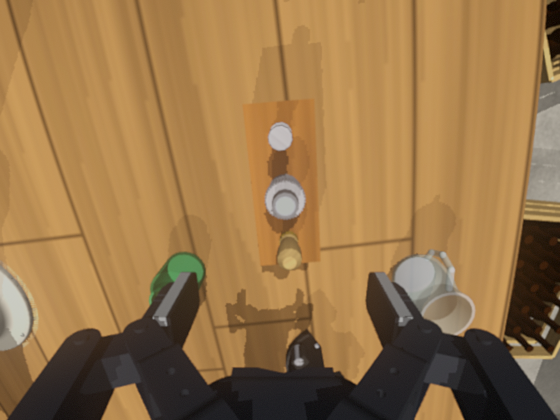

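The wrist view shows the plug at (280,135), the probe head at (285,203), the scraper at (290,258), and rack edges at (246,104)-(260,265) and (315,99)-(319,262).

```bash
python3 - <<'E'
from h import *
g=cv2.imread('pics/w2.png')
crop=cv2.resize(g[85:285,225:345],None,fx=3,fy=3,interpolation=2)
sd=cv2.resize(g[170:240,255:320],None,fx=6,fy=6,interpolation=2)
c=np.zeros((600,760,3),np.uint8);c[:,:360]=crop;c[:420,365:365+390]=sd
for k in range(0,60,10): cv2.putText(c,str(255+k),(365+k*6,430),0,.35,(0,255,255))
for k in range(0,70,10): cv2.putText(c,str(170+k),(366,k*6+6),0,.35,(0,255,255))
for k in range(0,200,20): cv2.putText(c,str(85+k),(0,k*3+3),0,.35,(0,255,255))
for k in range(0,120,20): cv2.putText(c,str(225+k),(k*3,595),0,.35,(0,255,255))
cv2.imwrite('pics/z2.png',c)
print('probe',atz('w2',(285,203),157),tri([('w2',(285,203)),('sc',(350,160.3)),('sd',(233.8,244.5))]))
print('plug',atz('w2',(280,135),155));print('scr',atz('w2',(290,258),155))
L=[atz('w2',p,95) for p in((246,104),(260,265),(315,99),(319,262))];print(L)
for a,b in((0,1),(2,3)):
  d=L[a]-L[b];print(np.degrees(np.arctan2(d[1],d[0])))
E
```

```text
probe [583.87442041 163.25285833] (array([583.38823268, 161.41440293, 157.80439573]), [array([-0.27191781,  2.17909912]), array([0.43926442, 0.03281546]), array([-0.39882369,  0.71987893])])
plug [586.94348888 225.17928247]
scr [581.89587608 104.4898879 ]
[array([554.7991463 , 256.59394756]), array([541.72427064,  68.00309435]), array([626.72212189, 252.68102152]), array([614.95587675,  63.08698415])]
86.0340685841524
86.44876656594894
```

View pics/z2.png

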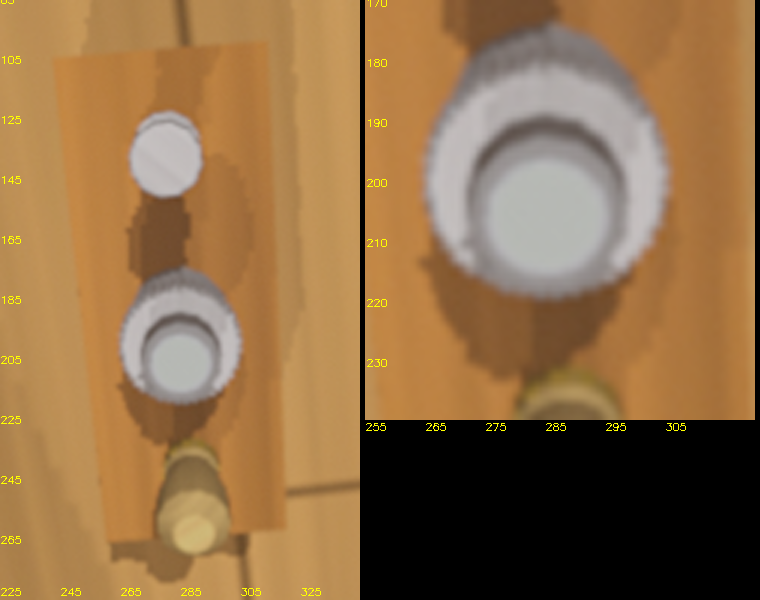

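Emit:
step_arm(
  steps=[
    {"grip":1,"tx":-0.6,"ty":3.6,"tz":0,"twist":-3.2},
    {"grip":1,"tx":0,"ty":0,"tz":20,"twist":0},
    {"grip":1,"tx":0,"ty":0,"tz":20,"twist":0},
    {"grip":1,"tx":0,"ty":0,"tz":20,"twist":0},
    {"grip":1,"tx":0,"ty":0,"tz":20,"twist":0},
    {"grip":1,"tx":0,"ty":0,"tz":20,"twist":0},
    {"grip":1,"tx":0,"ty":0,"tz":20,"twist":0},
    {"grip":1,"tx":0,"ty":0,"tz":18,"twist":0},
    {"grip":1,"tx":0,"ty":0,"tz":13,"twist":0},
    {"grip":1,"tx":0,"ty":0,"tz":0,"twist":0},
  ],
)

```text
time: 4.25
tcp_pos: [582.2, 160.6, 108.1]
eef_rot: [0.731, 0.682, -0.002, -0.001]
ft_force: [-0.7, 1.1, 0.0]
gripper_width: 85.4
grasp_force: 0.0
```

Emit:
step_arm(
  squeeze=60,
  steps=[
    {"grip":0.3,"tx":0,"ty":0,"tz":0,"twist":0},
    {"grip":0.3,"tx":0,"ty":0,"tz":0,"twist":0},
    {"grip":0.3,"tx":0,"ty":0,"tz":0,"twist":0},
    {"grip":0.3,"tx":0,"ty":0,"tz":0,"twist":0},
    {"grip":0.2,"tx":0,"ty":0,"tz":0,"twist":0},
    {"grip":0.1,"tx":0,"ty":0,"tz":0,"twist":0},
    {"grip":0,"tx":0,"ty":0,"tz":0,"twist":0},
    {"grip":0,"tx":0,"ty":0,"tz":0,"twist":0},
    {"grip":0,"tx":0,"ty":0,"tz":0,"twist":0},
    {"grip":0,"tx":0,"ty":0,"tz":0,"twist":0},
  ],
)

```text
time: 5.25
tcp_pos: [584.1, 161.4, 111.6]
eef_rot: [0.731, 0.682, 0.001, 0.0]
ft_force: [-2.1, -0.1, 5.7]
gripper_width: 36.2
grasp_force: 59.3
```

```bash
python3 - <<'E'
from h import *
a=snap('scene','s3');b=snap('side','d3');s=b['s']
print(s['tcp_pos'],s['joints'],s['eef_rot'],s['ft_force'],s['gripper_width'],s['grasp_force'])
u=cv2.resize(a['frame'][120:220,280:410],(390,300));v=cv2.resize(b['frame'][200:300,170:300],(390,300))
cv2.imwrite('pics/z3.png',np.hstack([u,v]))
E
```

```text
[584.06894536 161.47114566 111.57834023] [-0.35799448  0.49881657  0.05780397  1.763957   -0.0363345   0.87840932
 -0.35304625] [7.31071521e-01 6.82300440e-01 7.17884325e-04 1.61669898e-04] [-2.49266504 -0.04380786  6.38413274] 36.02645979929484 59.32870924472809
```

View pics/z3.png

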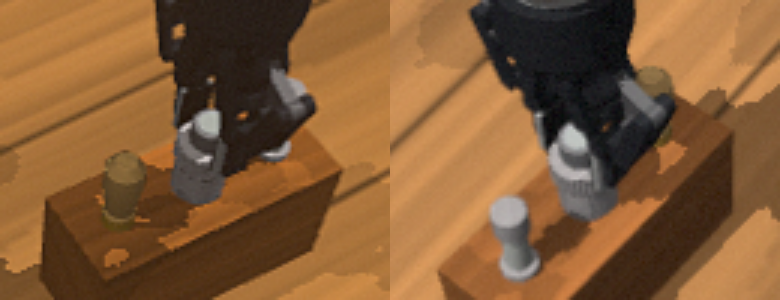

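Grip width is 36 with a 59 N squeeze. Both views show the fingers holding the probe at the collar and skirt, and the neighbours untouched. Next I'll lift.

Emit:
step_arm(
  steps=[
    {"grip":0,"tx":0,"ty":0,"tz":-5,"twist":0},
    {"grip":0,"tx":0,"ty":0,"tz":-12,"twist":0},
    {"grip":0,"tx":0,"ty":0,"tz":-18,"twist":0},
    {"grip":0,"tx":0,"ty":0,"tz":-20,"twist":0},
    {"grip":0,"tx":0,"ty":0,"tz":-20,"twist":0},
    {"grip":0,"tx":0,"ty":0,"tz":-20,"twist":0},
    {"grip":0,"tx":0,"ty":0,"tz":-20,"twist":0},
    {"grip":0,"tx":0,"ty":0,"tz":-20,"twist":0},
    {"grip":0,"tx":0,"ty":0,"tz":-20,"twist":0},
    {"grip":0,"tx":0,"ty":0,"tz":-10,"twist":0},
  ],
)

```text
time: 6.35
tcp_pos: [584.5, 161.2, 277.8]
eef_rot: [0.731, 0.682, 0.001, 0.001]
ft_force: [0.5, -0.8, -3.6]
gripper_width: 36.4
grasp_force: 60.4
```

```bash
python3 - <<'E'
from h import *
a=snap('scene','s4');b=snap('side','d4');s=b['s']
print(s['tcp_pos'],s['joints'],s['eef_rot'],s['ft_force'],s['gripper_width'],s['grasp_force'])
P=np.array([584,161.4,s['tcp_pos'][2]-16.6]);p=proj('s4',P).astype(int);q=proj('d4',P).astype(int);print(p,q)
u=cv2.resize(a['frame'][p[1]-50:p[1]+70,p[0]-50:p[0]+50],(400,480),interpolation=2);v=cv2.resize(b['frame'][q[1]-50:q[1]+70,q[0]-50:q[0]+50],(400,480),interpolation=2)
cv2.imwrite('pics/z4.png',np.hstack([u,v]))
E
```

```text
[584.98573613 161.38730155 278.73993654] [-0.36729815  0.33039052  0.06920081  1.60396776 -0.02410581  1.20336308
 -0.36257116] [0.73117573 0.68218511 0.00213185 0.00099189] [ 0.28721901  0.55156224 -1.21441742] 36.38586144414421 60.4477322101593
[360 118] [227 205]
```

View pics/z4.png

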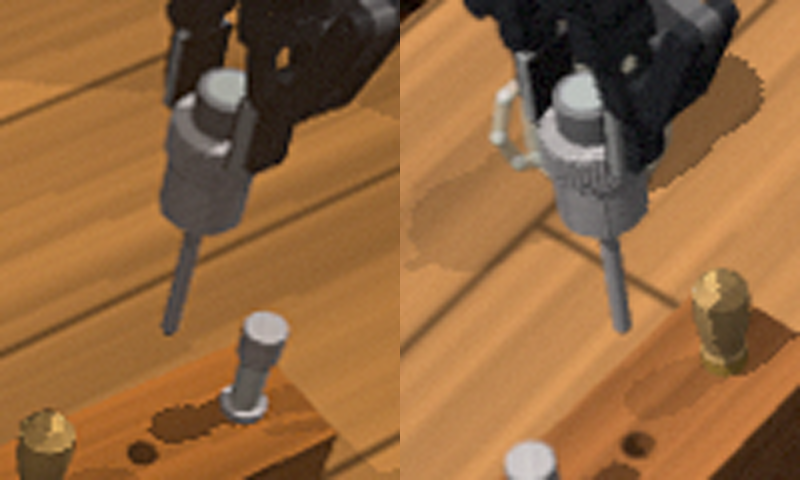

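The probe is held at the collar with the stem clear (tip at scene (352,150), side (232,237)). I'll measure its axis, then carry it to a viewpoint beside the adapter.

Emit:
step_arm(
  steps=[
    {"grip":0,"tx":-10,"ty":0.5,"tz":0,"twist":0},
    {"grip":0,"tx":-20,"ty":1,"tz":0,"twist":0},
    {"grip":0,"tx":-30,"ty":1.5,"tz":0,"twist":0},
    {"grip":0,"tx":-35,"ty":2,"tz":0,"twist":0},
    {"grip":0,"tx":-35,"ty":2,"tz":0,"twist":0},
    {"grip":0,"tx":-35,"ty":2,"tz":0,"twist":0},
    {"grip":0,"tx":-35,"ty":2,"tz":0,"twist":0},
    {"grip":0,"tx":-35,"ty":2,"tz":0,"twist":0},
    {"grip":0,"tx":-35,"ty":2,"tz":0,"twist":0},
    {"grip":0,"tx":-35,"ty":2,"tz":0,"twist":0},
  ],
)

```text
time: 7.45
tcp_pos: [577.9, -146.5, 273.4]
eef_rot: [0.731, 0.682, -0.001, -0.001]
ft_force: [0.7, -0.2, -4.0]
gripper_width: 36.4
grasp_force: 60.4
```

Emit:
step_arm(
  steps=[
    {"grip":0,"tx":-35,"ty":2,"tz":0,"twist":0},
    {"grip":0,"tx":-35,"ty":2,"tz":0,"twist":0},
    {"grip":0,"tx":-30,"ty":1,"tz":0,"twist":0},
    {"grip":0,"tx":-15,"ty":0,"tz":0,"twist":0},
    {"grip":0,"tx":-5,"ty":0,"tz":0,"twist":0},
    {"grip":0,"tx":0,"ty":0,"tz":0,"twist":0},
    {"grip":0,"tx":0,"ty":0,"tz":0,"twist":0},
    {"grip":0,"tx":0,"ty":0,"tz":0,"twist":0},
    {"grip":0,"tx":0,"ty":0,"tz":0,"twist":0},
    {"grip":0,"tx":0,"ty":0,"tz":0,"twist":0},
  ],
)

```text
time: 8.45
tcp_pos: [576.6, -263.5, 275.2]
eef_rot: [0.731, 0.683, 0.0, 0.0]
ft_force: [-0.4, 0.4, -3.2]
gripper_width: 36.5
grasp_force: 60.4
```

```bash
python3 - <<'E'
from h import *
print('tip',tri([('s4',(352,150.1)),('d4',(232.4,237.1))]),'head',tri([('s4',(366,89.1)),('d4',(221.6,177.1))]))
a=snap('wrist','w5');snap('scene','s5');snap('side','d5');s=a['s']
print(s['tcp_pos'],s['joints'],s['eef_rot'],s['ft_force'],s['gripper_width'])
P=[577.5,-214.8,150];p=proj('w5',P);print(p)
x,y=p.astype(int);x-=50;y-=40
g=cv2.resize(a['frame'][y:y+75,x:x+100],(800,600),interpolation=2)
for k in range(0,100,10): cv2.putText(g,str(x+k),(k*8,590),0,.4,(0,255,255))
for k in range(0,75,10): cv2.putText(g,str(y+k),(0,k*8+8),0,.4,(0,255,255))
cv2.imwrite('pics/z5.png',g)
E
```

```text
tip (array([581.54583332, 162.11939353, 183.52772111]), [array([0.34389669, 0.07264248]), array([ 0.37766146, -0.03809722])]) head (array([586.12947038, 160.17370202, 325.17897141]), [array([1.91595559, 0.39174632]), array([ 2.02680546, -0.20519839])])
[ 576.56139683 -263.45087673  275.22601894] [ 0.19363936  0.39290189  0.26064189  1.53903988 -0.10545919  1.22330492
  0.40349874] [7.30643881e-01 6.82758735e-01 1.68436460e-04 6.33517757e-06] [-0.39201432  0.40414856 -3.20963597] 36.53244502251142
[278.64633492 149.27350633]
```

View pics/z5.png

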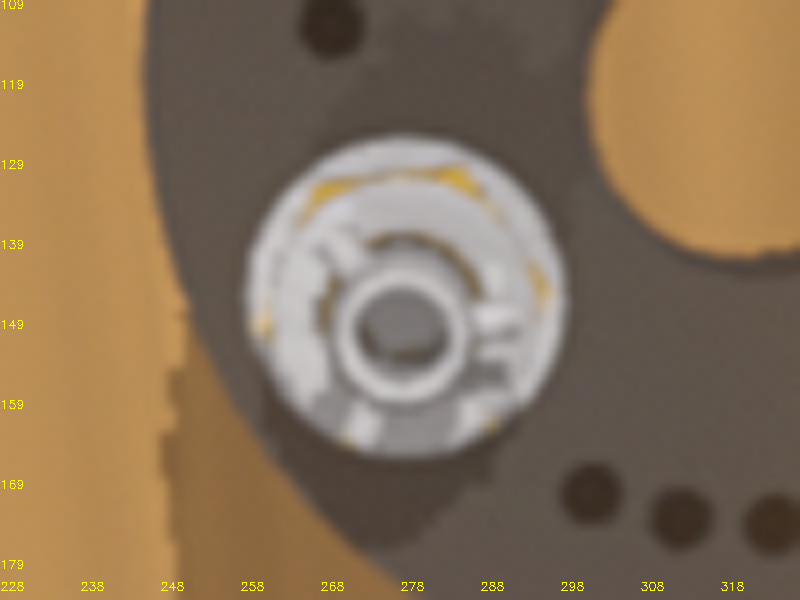

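```bash
python3 - <<'E'
from h import *
print(atz('w5',(278.0,150.2),150))
print(tri([('w5',(278,150.2)),('sc',(161.3,250.7)),('sd',(346.2,133.3))]))
E
```

```text
[ 576.82214536 -215.63176242]
(array([ 576.63979944, -214.7470321 ,  152.25372755]), [array([-0.2860331 , -0.62962262]), array([0.08460468, 0.36137186]), array([ 0.22731467, -0.19777619])])
```

Emit:
step_arm(
  steps=[
    {"grip":0,"tx":5,"ty":-0.3,"tz":0,"twist":0},
    {"grip":0,"tx":10,"ty":-0.6,"tz":0,"twist":0},
    {"grip":0,"tx":12,"ty":-0.7,"tz":0,"twist":0},
    {"grip":0,"tx":12,"ty":-0.7,"tz":0,"twist":0},
    {"grip":0,"tx":7,"ty":-0.4,"tz":5,"twist":0},
    {"grip":0,"tx":2.2,"ty":-0.2,"tz":5,"twist":0},
    {"grip":0,"tx":0,"ty":0,"tz":5,"twist":0},
    {"grip":0,"tx":0,"ty":0,"tz":0,"twist":0},
    {"grip":0,"tx":0,"ty":0,"tz":0,"twist":0},
    {"grip":0,"tx":0,"ty":0,"tz":0,"twist":0},
  ],
)

```text
time: 9.6
tcp_pos: [576.6, -216.9, 260.2]
eef_rot: [0.731, 0.682, -0.0, 0.0]
ft_force: [-0.3, -0.5, -3.6]
gripper_width: 36.6
grasp_force: 60.4
```

```bash
python3 - <<'E'
from h import *
a=snap('scene','s6');b=snap('side','d6');c=snap('wrist','w6');s=c['s']
print(s['tcp_pos'],s['eef_rot'],s['ft_force'],s['gripper_width'])
X=np.array([577,-215,160.])
T=[]
for f,g in(('s6',a),('d6',b),('w6',c)):
    x,y=proj(f,X).astype(int); w,h=(60,40) if f!='w6' else(60,40)
    x-=30;y-=20 if f!='w6' else 20
    k=6.5; im=cv2.resize(g['frame'][y:y+40,x:x+60],(390,260),interpolation=2)
    for q in range(0,60,10): cv2.putText(im,str(x+q),(int(q*k),257),0,.3,(0,255,255));cv2.line(im,(int(q*k+3),244),(int(q*k+3),248),(0,255,255))
    for q in range(0,40,10): cv2.putText(im,str(y+q),(0,int(q*k+6)),0,.3,(0,255,255))
    T.append(im)
t=T+[cv2.resize(c['frame'],(390,260))]
cv2.imwrite('pics/z6.png',np.vstack([np.hstack(t[:2]),np.hstack(t[2:])]))
E
```

```text
[ 576.70812078 -216.65599126  260.30817496] [7.31392442e-01 6.81956784e-01 4.18726233e-05 1.98702881e-04] [-0.66140501  0.3809647  -2.5144815 ] 36.260999127545986
```

View pics/z6.png

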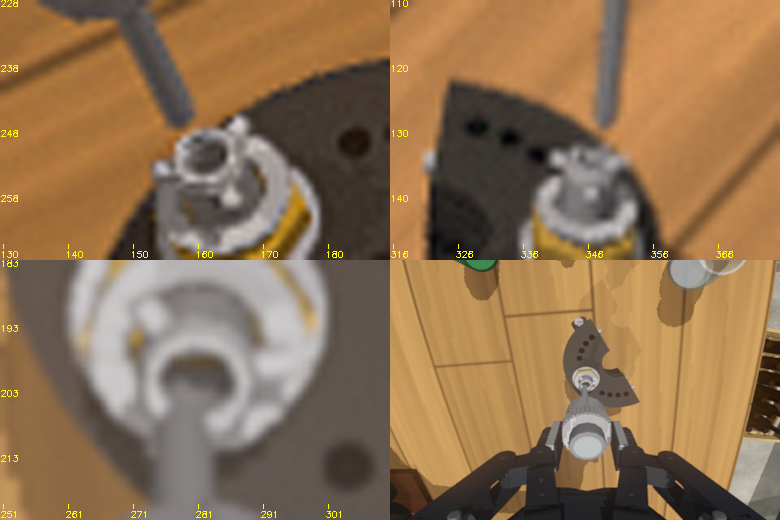

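```bash
python3 - <<'E'
from h import *
t=tri([('s6',(157.3,245.8)),('d6',(348.8,128.2))]);p=tri([('s6',(161.4,251.1)),('d6',(346.4,132.9))])
print('tip',t,'\nport',p,'\nd',t[0]-p[0])
for f,a,b in(('s6',(157.3,245.8),(161.4,251.1)),('d6',(348.8,128.2),(346.4,132.9))):
    print(atz(f,a,163.5),atz(f,b,150))
# stem axis: fit upper stem pts
print(proj('s6',[576.7,-216.7,163.5]),proj('d6',[576.7,-216.7,163.5]),proj('w6',[576.7,-216.7,163.5]),proj('w6',[577,-215.3,150]))
E
```

```text
tip (array([ 573.35645423, -216.78874353,  166.34047976]), [array([0.08478465, 0.03713836]), array([ 0.06322797, -0.02717699])]) 
port (array([ 576.87504526, -214.81015441,  152.62289182]), [array([-0.04718697, -0.02030432]), array([-0.03543069,  0.0148073 ])]) 
d [-3.51859103 -1.97858912 13.71758794]
[ 571.38842048 -216.84181104] [ 575.31163388 -214.71630352]
[ 574.88858361 -219.73312616] [ 578.17794872 -217.6983498 ]
[158.65744154 248.26158475] [347.36442917 128.61948256] [281.08647748 206.88728175] [281.31649399 201.14479755]
```

The tip sits (-3.5, -2.0) mm from the port, so the probe leans about 0.03 rad in the grip. I'll shift to put the tip over the mouth and start lowering.

Emit:
step_arm(
  steps=[
    {"grip":0,"tx":2,"ty":3.4,"tz":0,"twist":0},
    {"grip":0,"tx":0,"ty":0,"tz":0,"twist":0},
    {"grip":0,"tx":0,"ty":0,"tz":4,"twist":0},
    {"grip":0,"tx":0,"ty":0,"tz":4,"twist":0},
    {"grip":0,"tx":0,"ty":0,"tz":3,"twist":0},
    {"grip":0,"tx":0,"ty":0,"tz":3,"twist":0},
    {"grip":0,"tx":0,"ty":0,"tz":3,"twist":0},
    {"grip":0,"tx":0,"ty":0,"tz":3,"twist":0},
    {"grip":0,"tx":0,"ty":0,"tz":0,"twist":0},
    {"grip":0,"tx":0,"ty":0,"tz":0,"twist":0},
  ],
)

```text
time: 10.75
tcp_pos: [580.2, -214.4, 240.0]
eef_rot: [0.731, 0.682, -0.0, -0.0]
ft_force: [0.7, 0.6, -3.7]
gripper_width: 36.0
grasp_force: 60.4
```

Emit:
step_arm(
  steps=[
    {"grip":0,"tx":0,"ty":-0.1,"tz":4,"twist":0},
    {"grip":0,"tx":0,"ty":-0.1,"tz":4,"twist":0},
    {"grip":0,"tx":0,"ty":-0.1,"tz":5,"twist":0},
    {"grip":0,"tx":0,"ty":-0.1,"tz":5,"twist":0},
    {"grip":0,"tx":0,"ty":-0.1,"tz":5,"twist":0},
    {"grip":0,"tx":0,"ty":-0.1,"tz":5,"twist":0},
    {"grip":0,"tx":0,"ty":-0.2,"tz":5,"twist":0},
    {"grip":0,"tx":0,"ty":-0.2,"tz":5,"twist":0},
    {"grip":0,"tx":0,"ty":-0.2,"tz":0,"twist":0},
    {"grip":0,"tx":0,"ty":0,"tz":0,"twist":0},
  ],
)

```text
time: 11.75
tcp_pos: [578.9, -214.3, 202.0]
eef_rot: [0.731, 0.682, -0.0, -0.0]
ft_force: [0.1, -1.2, -2.9]
gripper_width: 36.2
grasp_force: 60.4
```

Emit:
step_arm(
  steps=[
    {"grip":0,"tx":0,"ty":-0.2,"tz":4,"twist":0},
    {"grip":0,"tx":0,"ty":-0.2,"tz":5,"twist":0},
    {"grip":0,"tx":0,"ty":-0.1,"tz":5,"twist":0},
    {"grip":0,"tx":0,"ty":-0.1,"tz":5,"twist":0},
    {"grip":0,"tx":0,"ty":-0.1,"tz":5,"twist":0},
    {"grip":0,"tx":0,"ty":-0.1,"tz":5,"twist":0},
    {"grip":0,"tx":0,"ty":-0.1,"tz":4,"twist":0},
    {"grip":0,"tx":0,"ty":-0.1,"tz":3,"twist":0},
    {"grip":0,"tx":0,"ty":0,"tz":1,"twist":0},
    {"grip":0,"tx":0,"ty":0,"tz":0,"twist":0},
  ],
)

```text
time: 12.75
tcp_pos: [577.9, -214.2, 164.9]
eef_rot: [0.731, 0.682, -0.0, -0.0]
ft_force: [-0.4, -0.4, -2.5]
gripper_width: 36.2
grasp_force: 60.4
```

Emit:
step_arm(
  steps=[
    {"grip":0,"tx":0,"ty":0,"tz":1,"twist":0},
    {"grip":0,"tx":0,"ty":0,"tz":1,"twist":0},
    {"grip":0,"tx":0,"ty":0,"tz":1,"twist":0},
    {"grip":0,"tx":0,"ty":0,"tz":0,"twist":0},
    {"grip":0,"tx":0,"ty":0,"tz":0,"twist":0},
    {"grip":0,"tx":0,"ty":0,"tz":0,"twist":0},
    {"grip":0,"tx":0,"ty":0,"tz":0,"twist":0},
    {"grip":0,"tx":0,"ty":0,"tz":0,"twist":0},
    {"grip":0,"tx":0,"ty":0,"tz":0,"twist":0},
    {"grip":0,"tx":0,"ty":0,"tz":0,"twist":0},
  ],
)

```text
time: 13.75
tcp_pos: [578.0, -214.2, 162.1]
eef_rot: [0.731, 0.682, -0.0, 0.0]
ft_force: [-0.2, -0.3, -2.5]
gripper_width: 35.6
grasp_force: 60.4
```

Emit:
step_arm(
  steps=[
    {"grip":0,"tx":0,"ty":0,"tz":0.5,"twist":0},
    {"grip":0,"tx":0,"ty":0,"tz":0.5,"twist":0},
    {"grip":0,"tx":0,"ty":0,"tz":0.5,"twist":0},
    {"grip":0,"tx":0,"ty":0,"tz":0.5,"twist":0},
    {"grip":0,"tx":0,"ty":0,"tz":0.5,"twist":0},
    {"grip":0,"tx":0,"ty":0,"tz":0.5,"twist":0},
    {"grip":0,"tx":0,"ty":0,"tz":0,"twist":0},
    {"grip":0,"tx":0,"ty":0,"tz":0,"twist":0},
    {"grip":0,"tx":0,"ty":0,"tz":0,"twist":0},
    {"grip":0,"tx":0,"ty":0,"tz":0,"twist":0},
  ],
)

```text
time: 14.75
tcp_pos: [578.3, -214.5, 161.2]
eef_rot: [0.731, 0.682, 0.0, 0.001]
ft_force: [-4.7, 1.3, 11.2]
gripper_width: 36.3
grasp_force: 61.9
```

Emit:
step_arm(
  squeeze=40,
  steps=[
    {"grip":0.3,"tx":0,"ty":0,"tz":-1,"twist":0},
    {"grip":0.6,"tx":0,"ty":0,"tz":-1,"twist":0},
    {"grip":0.65,"tx":-0.7,"ty":-1,"tz":0,"twist":0},
    {"grip":0.65,"tx":0,"ty":0,"tz":0,"twist":0},
    {"grip":0.65,"tx":0,"ty":0,"tz":0,"twist":0},
    {"grip":0.4,"tx":0,"ty":0,"tz":0,"twist":0},
    {"grip":0.2,"tx":0,"ty":0,"tz":0,"twist":0},
    {"grip":0,"tx":0,"ty":0,"tz":0,"twist":0},
    {"grip":0,"tx":0,"ty":0,"tz":0,"twist":0},
    {"grip":0,"tx":0,"ty":0,"tz":0,"twist":0},
  ],
)

```text
time: 15.75
tcp_pos: [577.1, -214.9, 161.2]
eef_rot: [0.731, 0.682, 0.0, 0.0]
ft_force: [-0.9, 0.7, 1.1]
gripper_width: 37.1
grasp_force: 39.9
```

Emit:
step_arm(
  squeeze=50,
  steps=[
    {"grip":0,"tx":0,"ty":0,"tz":1.5,"twist":0},
    {"grip":0,"tx":0,"ty":0,"tz":1,"twist":0},
    {"grip":0,"tx":0,"ty":0,"tz":0,"twist":3.5},
    {"grip":0,"tx":0,"ty":0,"tz":0,"twist":3.5},
    {"grip":0,"tx":0,"ty":0,"tz":0,"twist":3.5},
    {"grip":0,"tx":0,"ty":0,"tz":0,"twist":3.5},
    {"grip":0,"tx":0,"ty":0,"tz":0,"twist":3.5},
    {"grip":0,"tx":0,"ty":0,"tz":0,"twist":3.5},
    {"grip":0,"tx":0,"ty":0,"tz":0,"twist":3.5},
    {"grip":0,"tx":0,"ty":0,"tz":0,"twist":3.5},
  ],
)

```text
time: 16.75
tcp_pos: [576.4, -216.6, 160.5]
eef_rot: [0.875, 0.483, -0.0, 0.001]
ft_force: [-3.5, -0.4, 8.7]
gripper_width: 37.0
grasp_force: 49.9
```

Emit:
step_arm(
  steps=[
    {"grip":0,"tx":0,"ty":0,"tz":0,"twist":3.5},
    {"grip":0,"tx":0,"ty":0,"tz":0,"twist":3.5},
    {"grip":0,"tx":0,"ty":0,"tz":0,"twist":3.5},
    {"grip":0,"tx":0,"ty":0,"tz":0,"twist":3.5},
    {"grip":0,"tx":0,"ty":0,"tz":0,"twist":3.5},
    {"grip":0,"tx":0,"ty":0,"tz":0,"twist":3.5},
    {"grip":0,"tx":0,"ty":0,"tz":0,"twist":3.5},
    {"grip":0,"tx":0,"ty":0,"tz":0,"twist":3.5},
    {"grip":0,"tx":0,"ty":0,"tz":0,"twist":0},
    {"grip":0,"tx":0,"ty":0,"tz":0,"twist":0},
  ],
)

```text
time: 17.75
tcp_pos: [576.0, -214.9, 157.6]
eef_rot: [0.966, 0.26, -0.001, -0.0]
ft_force: [0.1, -1.5, -4.9]
gripper_width: 36.6
grasp_force: 50.4
```

The probe dropped and the force is gone. Next I'll push down gently.

Emit:
step_arm(
  steps=[
    {"grip":0,"tx":0,"ty":0,"tz":1,"twist":0},
    {"grip":0,"tx":0,"ty":0,"tz":1,"twist":0},
    {"grip":0,"tx":0,"ty":0,"tz":1,"twist":0},
    {"grip":0,"tx":0,"ty":0,"tz":1,"twist":0},
    {"grip":0,"tx":0,"ty":0,"tz":1,"twist":0},
    {"grip":0,"tx":0,"ty":0,"tz":1,"twist":0},
    {"grip":0,"tx":0,"ty":0,"tz":0,"twist":0},
    {"grip":0,"tx":0,"ty":0,"tz":0,"twist":0},
    {"grip":0,"tx":0,"ty":0,"tz":0,"twist":0},
    {"grip":0,"tx":0,"ty":0,"tz":0,"twist":0},
  ],
)

```text
time: 18.75
tcp_pos: [576.7, -214.9, 152.4]
eef_rot: [0.966, 0.259, -0.0, -0.0]
ft_force: [-1.5, -1.8, -3.8]
gripper_width: 36.8
grasp_force: 50.5
```

Emit:
step_arm(
  squeeze=80,
  steps=[
    {"grip":0,"tx":0,"ty":0,"tz":1,"twist":0},
    {"grip":0,"tx":0,"ty":0,"tz":1,"twist":0},
    {"grip":0,"tx":0,"ty":0,"tz":1,"twist":0},
    {"grip":0,"tx":0,"ty":0,"tz":1,"twist":0},
    {"grip":0,"tx":0,"ty":0,"tz":1,"twist":0},
    {"grip":0,"tx":0,"ty":0,"tz":1,"twist":0},
    {"grip":0,"tx":0,"ty":0,"tz":1,"twist":0},
    {"grip":0,"tx":0,"ty":0,"tz":1,"twist":0},
    {"grip":0,"tx":0,"ty":0,"tz":0,"twist":0},
    {"grip":0,"tx":0,"ty":0,"tz":0,"twist":0},
  ],
)

```text
time: 19.75
tcp_pos: [576.5, -215.3, 145.3]
eef_rot: [0.966, 0.259, -0.0, -0.0]
ft_force: [-6.7, -0.8, 4.9]
gripper_width: 35.5
grasp_force: 80.8
```

Emit:
step_arm(
  steps=[
    {"grip":0,"tx":0,"ty":0,"tz":1,"twist":0},
    {"grip":0,"tx":0,"ty":0,"tz":1,"twist":0},
    {"grip":0,"tx":0,"ty":0,"tz":1,"twist":0},
    {"grip":0,"tx":0,"ty":0,"tz":1,"twist":0},
    {"grip":0,"tx":0,"ty":0,"tz":1,"twist":0},
    {"grip":0,"tx":0,"ty":0,"tz":1,"twist":0},
    {"grip":0,"tx":0,"ty":0,"tz":0,"twist":0},
    {"grip":0,"tx":0,"ty":0,"tz":0,"twist":0},
    {"grip":0,"tx":0,"ty":0,"tz":0,"twist":0},
    {"grip":0,"tx":0,"ty":0,"tz":0,"twist":0},
  ],
)

```text
time: 20.75
tcp_pos: [576.4, -215.5, 140.5]
eef_rot: [0.966, 0.259, -0.0, -0.0]
ft_force: [-9.6, -0.1, 13.0]
gripper_width: 35.4
grasp_force: 81.7
```

Emit:
step_arm(
  steps=[
    {"grip":0,"tx":0,"ty":0,"tz":1,"twist":0},
    {"grip":0,"tx":0,"ty":0,"tz":1,"twist":0},
    {"grip":0,"tx":0,"ty":0,"tz":1,"twist":0},
    {"grip":0,"tx":0,"ty":0,"tz":1,"twist":0},
    {"grip":0,"tx":0,"ty":0,"tz":0,"twist":0},
    {"grip":0,"tx":0,"ty":0,"tz":0,"twist":0},
    {"grip":0,"tx":0,"ty":0,"tz":0,"twist":0},
    {"grip":0,"tx":0,"ty":0,"tz":0,"twist":0},
    {"grip":0,"tx":0,"ty":0,"tz":0,"twist":0},
    {"grip":0,"tx":0,"ty":0,"tz":0,"twist":0},
  ],
)

```text
time: 21.75
tcp_pos: [576.6, -215.6, 140.0]
eef_rot: [0.966, 0.259, 0.001, -0.0]
ft_force: [-17.5, 3.8, 35.5]
gripper_width: 35.8
grasp_force: 84.0
```

The probe is at the hard stop: 21 mm below the pin rest against 21.5 mm expected, with the force up to 35 N. Handing in.

```bash
python3 - <<'E'
from h import *
s=bot.observe();print(s['tcp_pos'],s['ft_force'],s['grasp_force'],np.abs(s['dq']).max())
print(bot.finish_job())
E
```

```text
[ 576.60851342 -215.60875045  139.98327282] [-17.54370145   3.81273564  35.53983008] 84.02846932411194 0.0011802708624712517
the job is handed in; nothing more can be done
None
```

The job is handed in with the probe still gripped (84 N) and pressed against the thrust ring's stop at about 35 N; the depth and forces match fully home, but no verdict came back and I took no final picture of the other tools or glassware.

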